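# Clear a toppled bottle from the sampler's feed lane and hold its recessed reset

### The arm

A 6-joint arm with a two-finger parallel gripper is mounted at the origin on the work surface. World frame = base frame: x ahead of the robot, y to its left, z up, the work surface at z = 0. Lengths are in mm, angles in rad, forces in N, time in s.
With the tool pointing down it reaches from about 350 to 950 mm from the base axis. Payload 17.4 kg.
Tool frame: the origin (TCP) lies at the very end of the fingers, on their centre line; the grasp point (between the pads) lies 19 mm behind it; z points along the fingers, x is the direction in which the jaws open and shut, and the axes are right-handed (so a half turn about z gives the same grasp; the last joint's range is limited). The gripper opens to 93 mm and grips with 3 to 60 N. Pads are 15 mm wide; open, the fingers measure 128 mm over their backs; the gripper's body (75 mm by 188 mm) begins 65 mm behind the grasp point.
Start: joints at [1.293, 0.116, 1.442, -0, 1.584, -0.038], TCP at [160.326, 655.689, 218.646] pointing down, gripper open.
Joint ranges: [-2.83, 2.83], [-0.83, 2.19], [0.07, 2.5], [-1.14, 4.28], [0.01, 3], [-2.97, 2.97]. Speed limits (rad/s): [1.89, 1.89, 2.22, 3.14, 3.14, 3.14].

### API

Orientations are given as a unit quaternion [x, y, z, w].
In Python, from rig import read_state, camera, camera_info, finish_job gives the robot as it stands.
- The arm moves only by the tool drive_tool, never from a script. Its argument "motion" is a list of rows, each a list of 6 numbers: the shift along the tool's x, y, z as a fraction of full scale, then the turn, a rotation vector about the tool's x, y, z as a fraction of full scale. A call has exactly 10 rows; each row shifts and turns the commanded pose from where the row before left it, along the tool's axes as they then stand; what a row does not reach is not made up. Full scale, the value 1, is 30 cm for a shift and 0.12 rad for a turn. A row lasts 1/10 s, in which the tool goes at most 50 mm and 8.59 degrees, less where a joint would pass 70% of its speed; a pose out of reach is approached as far as the arm can. A call with a number of a shift or a turn outside -1 to 1 is refused whole. A call with a gripper value outside its range is refused whole. "jaw" is the gripper's target within -1 to 1 (shut at 1, half-way at 0, fully open at -1), set as the call begins (left out, the last holds). The fingers move at their own pace and stop on an object; "newtons" is the grip in N (left out, the last holds). Time passes only in rows, so rows that do not move let the fingers close, or fill a call up. It gives the time, the measured TCP pose, the force and the opening at its end, in the units of the state.
- read_state(): the state, without advancing time (a new reading comes with each control period).
- camera(name): name is "side" or "top"; returns (picture, depth): 400x640x3 uint8, red, green, blue; 400x640 float32, mm along the optical axis (not along the pixel's ray), 0 where there is no reading.
- camera_info(name): a dict with "fx", "fy", "cx", "cy" (pixels), "k1" (the pictures are not rectified: a ray, as slopes to the right and down, at radius r is drawn at 1 + k1 r^2 times it, then the intrinsics apply), "R" (3x3) and "t" (3): a world point X has camera coordinates R X + t. Camera axes: x right, y down, z forward; pixel columns grow to the right and rows downward; lengths in mm; the calibration is good to about 2 mm. A picture is of the moment at which its call begins. camera_info takes no time and is no camera call.
- finish_job(): hands the job in, once; it reports no verdict.
The state is a dict: "clock": time; "qpos": joint angles; "qvel": joint speeds; "joint_torque": joint torques, N m; "tcp_pos": TCP position; "tool_rot": TCP orientation; "force": force on the tool from outside, world axes, zero at the start; "wrist_torque": the same for the moment, N m; "gripper_width": finger opening in mm.
Only numpy, scipy, OpenCV 4.12 (cv2) and the standard library are available. Lean on these libraries where they do the work, as an engineer would, in place of code of your own. Each camera call takes 0.05 s, during which the arm holds its last target.

### The job

A sample bottle has toppled on the sampler's feed lane and stopped the machine: stand it upright on the belt again, in the gap where it lies between its neighbours, and let go of it. Only once it stands, use the orange-handled reset pin from the tool rack: reach its steel tip through the ringed hole in the top of the control unit and push the recessed red button fully down, without ramming it. Finish while still holding the pin in the gripper and the button down, and leave everything else standing where it is.

Things in the scene. Friction and masses are not known exactly. Their poses are not given: they have to be found in the camera images.
- lane: the sampler's bottle lane, fixed: level belt 640 mm long, its top 45 mm above the bench, between two lips 8 mm higher (58 mm apart inside, 66 mm outside). Origin on the bench under the belt's middle; x across, y along the lane, z up. On the +x side a motor at y = -150 to -310 mm (60 mm high); at y = +295 mm a filling head on a post hangs over the belt, 250 mm high
- belt (a point): point on the belt's top face at the middle of the lane, axes as lane
- bottle: the toppled bottle: amber, white label and cap, 0.1 to 0.18 kg, 100 mm tall. It lies along the lane, cap to the lane's -y end, on the belt. Origin: centre of its base; z along its axis to the cap. 48 mm in diameter up to 62 mm from the base, neck 30 mm, cap 34 mm in diameter from 79 to 100 mm. Let go within 20 degrees of upright with its base edge on the belt, it rights itself
- cap (a point): centre of the toppled bottle's cap, on its axis 89.5 mm from the base (axes as bottle)
- bottle_a: upright amber bottle, same as bottle (48 mm wide, 100 mm tall, white cap), on the belt on the -y side of the gap, 145 mm or more past the toppled bottle's cap centre; origin: centre of its base, z up
- bottle_b: upright amber bottle, same as bottle (48 mm wide, 100 mm tall, white cap), on the belt on the +y side of the gap, 135 mm or more past the toppled bottle's base; origin: centre of its base, z up
- bottle_c: upright amber bottle, same as bottle (48 mm wide, 100 mm tall, white cap), on the belt at the +y end of the lane under the filling nozzle; origin: centre of its base, z up
- control: the sampler's control unit, fixed: white box 120 mm (x) by 170 mm (y), 90 mm high; grey top panel with display, three lamps, keys, a black knob 14 mm high and the reset hole. Origin on the bench under its middle, z up. It stands left or right, the rack on the other side
- reset_mouth (a point): centre of the reset hole at the top panel's surface (x +20, y -48, z 90 mm in control), a yellow ring 27 mm wide round it. The hole is vertical, round, 13 mm in diameter, through a panel 8 mm thick; the red button's face is 16 mm below the panel's surface
- reset (a joint): travel of the recessed red reset button (15 mm in diameter): 0 m when free, grows as it is pushed down to its stop at 0.006 m. Spring-loaded: about 2 N starts it moving, 5 N takes it to the stop; it springs back when let go
- rack: tool rack, fixed: white plastic block 55 mm (x) by 170 mm (y), 55 mm high, with three vertical holes 10 mm in diameter right through at y = -55, 0 and +55 mm along its middle, each holding a tool. Origin on the bench under its middle, z up
- pin: the reset pin, 0.035 kg, upright in one of the rack's holes: orange cylindrical handle with black rings, 14 mm in diameter, 70 mm long, above the rack; below it a straight steel shaft 5 mm in diameter, 45 mm long, hanging in the hole. Origin on the axis where handle and shaft meet (level with the rack's top), z up along the handle
- pin_tip (a point): tip of the steel shaft of the reset pin, 45 mm below the pin's origin on its axis
- driver: small screwdriver with a blue handle 20 mm in diameter, standing 64 mm above the rack in another hole; leave it. Origin on its axis at the rack's top, z up
- spatula: steel lab spatula standing 72 mm above the rack in another hole; leave it. Origin on its axis at the rack's top, z up
- beaker: glass beaker 70 mm wide, 90 mm tall, at the left or right end of the work area; origin: centre of its base, z up
- jar: jar with a blue lid, 70 mm wide, 80 mm tall, at the other end from the beaker; origin: centre of its base, z up

How it is judged (in metres and radians):
On the way, in this order (a step that is already met when the one before it is completed fails the run):
1. the toppled bottle stands upright on the belt in the gap between its neighbours, released and at rest (angle between bottle's own z axis and vertical below 0.08 rad and z of bottle in the frame of belt between -0.004 and 0.005 m and x of bottle in the frame of belt between -0.02 and 0.02 m and y of bottle in the frame of belt between -0.24 and 0.16 m and linear speed of bottle below 0.02 m/s and contact force between the fingers and bottle below 0.1 N), for 0.3 s.
2. the pin, held in the gripper, has gone through the hole and holds the reset button down (value of joint reset above 0.0045 m and contact force between pin and control above 2 N and z of pin_tip in the frame of reset_mouth below -0.018 m and horizontal distance between pin_tip and reset_mouth below 0.007 m and contact force between the fingers and pin above 1 N), for 0.3 s.
At the end, for the whole second after the job is handed in: Held by the gripped pin (over 2 N, through the hole), the button is over 4.5 of 6 mm down. The bottle stands free on the belt within 20 mm of its middle, tilt under 0.08 rad, 45 mm or more between its centre and each neighbour's. Other loose things: within 25 mm of their start, upright (all of step 1 and all of step 2 and distance of each of bottle_a, bottle_b, bottle_c, driver, spatula, beaker, jar from where it was at the start of the episode below 0.025 m and angle between each of bottle_a, bottle_b, bottle_c, driver, spatula, beaker, jar's own z axis and vertical below 0.25 rad); the arm keeps its last pose, push and grip.
It fails at once if the reset button is pressed while the bottle is still down (value of joint reset above 0.002 m and angle between bottle's own z axis and vertical above 0.3 rad).
It fails at once if the control unit is rammed with the pin (over 40 N) (contact force between pin and control above 40 N).
It fails at once if another bottle, a tool, the beaker or the jar is knocked over or shoved more than 40 mm (distance of any of bottle_a, bottle_b, bottle_c, driver, spatula, beaker, jar from where it was at the start of the episode above 0.04 m or angle between any of bottle_a, bottle_b, bottle_c, driver, spatula, beaker, jar's own z axis and vertical above 0.5 rad).
It also fails if it takes over 67 s, if anything falls off the work surface, if the arm or the gripper's body presses on something with over 40 N, if the wrist force passes 120 N, or if a joint passes its speed limit or range.

## Working session

There is one attempt and no reset: what is moved stays moved. The work goes in short steps, Python scripts to look and compute and a tool call to move; the robot and the scene stay as the last step left them, time stands still between calls to the robot, and variables do not carry over. Pictures are saved under pics/ and viewed, and the job is handed in when it is done.

Besides the shell and the picture viewer there is one more tool, called after "Call:" in YAML: its name, and indented under it one key for each argument. drive_tool: Moves the arm, as the interface text tells. Shift numbers are shares of 30 cm and turn numbers shares of 0.12 rad, none past 1 either way. Its arguments: {"type":"object","properties":{"motion":{"type":"array","items":{"type":"array","items":{"type":"number","minimum":-1,"maximum":1}}},"jaw":{"type":"number"},"newtons":{"type":"number"}},"required":["motion"]}

```bash
mkdir -p pics
cat > h.py <<'E'
import numpy as np, cv2
from rig import *
from scipy.spatial.transform import Rotation as Ro
def snap(n,f):
    p,d=camera(n); np.savez('pics/'+f+'.npz',p=p,d=d); cv2.imwrite('pics/'+f+'.png',p[:,:,::-1]); return p,d
def load(f):
    z=np.load('pics/'+f+'.npz'); return z['p'],z['d']
def ray(n,u,v):
    i=camera_info(n); K=np.array([[i['fx'],0,i['cx']],[0,i['fy'],i['cy']],[0,0,1.]])
    q=cv2.undistortPoints(np.array([[[u,v]]],float),K,np.array([i['k1'],0,0,0,0.]))[0,0]
    R=np.array(i['R']);t=np.array(i['t'])
    return -R.T@t, R.T@np.array([q[0],q[1],1])
def onz(n,u,v,z):
    o,d=ray(n,u,v); return o+d*(z-o[2])/d[2]
def pt(n,u,v,dep):
    o,d=ray(n,u,v); return o+d*dep
def proj(n,X):
    i=camera_info(n);R=np.array(i['R']);t=np.array(i['t']);c=R@np.array(X,float)+t;x,y=c[:2]/c[2];s=1+i['k1']*(x*x+y*y)
    return i['fx']*x*s+i['cx'],i['fy']*y*s+i['cy']
def cloud(n,d):
    v,u=np.mgrid[0:400,0:640]
    i=camera_info(n); K=np.array([[i['fx'],0,i['cx']],[0,i['fy'],i['cy']],[0,0,1.]])
    q=cv2.undistortPoints(np.stack([u,v],-1).reshape(-1,1,2).astype(float),K,np.array([i['k1'],0,0,0,0.])).reshape(400,640,2)
    c=np.dstack([q,np.ones((400,640))])*d[...,None]
    P=(c-np.array(i['t']))@np.array(i['R']); P[d==0]=np.nan; return P
E
python3 - <<'E'
from h import *
print(read_state())
for n in('top','side'):
    snap(n,n+'0'); i=camera_info(n); print(n,i)
E
```

```text
{'clock': 0.0, 'qpos': array([ 1.29318284e+00,  1.16504738e-01,  1.44226695e+00, -5.89169672e-05,
        1.58398985e+00, -3.78112653e-02]), 'qvel': array([-4.43844040e-04, -7.82543526e-04, -3.58990062e-05, -5.74273584e-04,
        7.13150002e-04,  9.48715088e-05]), 'joint_torque': array([ 5.32693357e-04, -7.21232986e+01, -6.22609448e+01,  7.81320711e-02,
        2.37042736e-02, -8.94654505e-06]), 'tcp_pos': array([160.29756516, 655.48226637, 217.89148811]), 'tool_rot': array([ 7.86610071e-01,  6.17449798e-01, -4.55742858e-04,  3.67069254e-04]), 'force': array([-0.56023979,  0.29811636,  0.06051369]), 'wrist_torque': array([ 0.00219188, -0.01054672, -0.02625551]), 'gripper_width': 92.72141737464501}
top {'fx': 490.7566756139032, 'fy': 490.7566756139032, 'cx': 328.0718984397085, 'cy': 199.73770810766203, 'k1': -0.035532311312287915, 'R': array([[ 0.01638215, -0.99964461,  0.02103056],
       [-0.98083361, -0.02015109, -0.19380238],
       [ 0.19415729, -0.01745258, -0.98081515]]), 't': array([ -25.59960207,  544.40402796, 1243.65965529])}
side {'fx': 471.94955468920745, 'fy': 471.94955468920745, 'cx': 325.37697189160025, 'cy': 200.1351400728407, 'k1': -0.14025463195234367, 'R': array([[ 0.8787445 , -0.47686448, -0.0202082 ],
       [-0.25795013, -0.43886347, -0.86073259],
       [ 0.40158416,  0.76157673, -0.50865611]]), 't': array([-505.96954097,  209.33133984, 1169.33111897])}
```

View pics/top0.png

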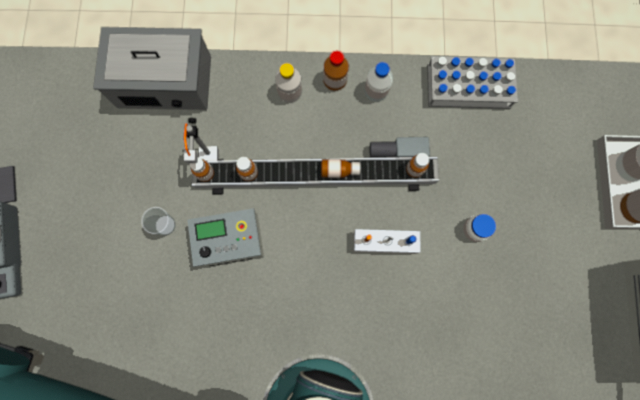

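View pics/side0.png

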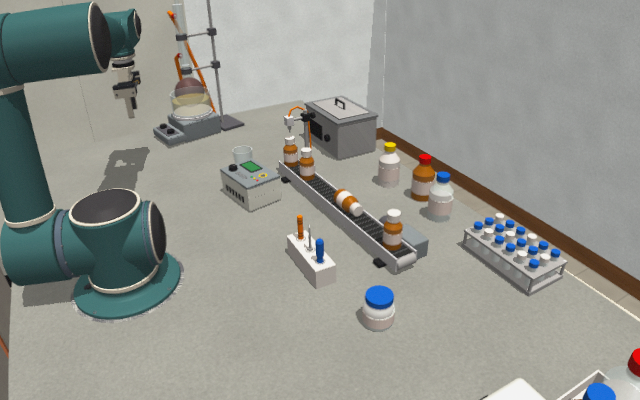

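```bash
cat > m.py <<'E'
from h import *
p,d=load('top0'); ps,ds=load('side0')
def big(p,u0,v0,u1,v1,s,f): cv2.imwrite(f'pics/{f}.png',cv2.resize(p[v0:v1,u0:u1,::-1],None,fx=s,fy=s,interpolation=cv2.INTER_CUBIC))
big(p,180,140,450,280,2.9,'zt'); big(ps,215,130,415,290,4,'zs')
P=cloud('top',d); S=cloud('side',ds)
def blob(im,m,box,n):
    u0,v0,u1,v1=box; mm=np.zeros(m.shape,np.uint8); mm[v0:v1,u0:u1]=m[v0:v1,u0:u1]
    k,l,st,c=cv2.connectedComponentsWithStats(mm)
    for i in range(1,k):
        if st[i,4]>8: print(n,st[i],c[i].round(1),l.shape and np.nanmedian((P if im is p else S)[l==i],0).round(0))
h=cv2.cvtColor(p,cv2.COLOR_RGB2HSV); hs=cv2.cvtColor(ps,cv2.COLOR_RGB2HSV)
def rng(h,a,b): return (cv2.inRange(h,a,b)>0).astype(np.uint8)
blob(p,rng(h,(5,120,60),(20,255,255)),(180,140,450,260),'amber top')
blob(ps,rng(hs,(5,120,60),(20,255,255)),(215,130,420,290),'amber side')
blob(p,rng(h,(20,120,120),(35,255,255)),(180,200,270,270),'yellow top')
blob(ps,rng(hs,(20,100,120),(35,255,255)),(215,130,300,220),'yellow side')
blob(p,rng(h,(100,120,60),(125,255,255)),(340,200,520,270),'blue')
# lane & belt by height
for nm,z0,z1,box in(('lips',49,58,(180,140,450,200)),('belt',40,48,(180,140,450,200)),('racktop',52,58,(330,220,440,260)),('ctl',86,95,(180,200,270,275))):
    u0,v0,u1,v1=box; m=np.zeros(d.shape,bool); m[v0:v1,u0:u1]=True
    m&=(P[...,2]>z0)&(P[...,2]<z1); q=P[m][:,:2].astype(np.float32)
    r=cv2.minAreaRect(q); print(nm,m.sum(),r,np.median(P[m][:,2]))
E
python3 m.py
```

```text
amber top [184 140   6  15  39] [186.  146.4] [626. 317. 242.]
amber top [410 157  19  16 109] [416.8 166.8] [ 622. -238.  110.]
amber top [192 161  18  16 108] [202.4 170.8] [599. 302. 111.]
amber top [321 160   7  17 111] [324.2 167.9] [623.  -3.  89.]
amber top [341 160  10  17 151] [345.1 168. ] [623. -58.  87.]
amber top [236 162  19  15  97] [246.8 171.2] [602. 191. 110.]
amber top [365 235   6   6  25] [367.8 237.6] [ 439. -114.  124.]
amber side [308 130   4  18  33] [309.6 137.5] [696. 329. 115.]
amber side [377 130  43  31 441] [399.  143.1] [2078. 1604. -697.]
amber side [284 145  13   9 102] [290.  148.9] [603. 299. 109.]
amber side [299 157  15  10 116] [306.4 161.6] [607. 182. 109.]
amber side [285 161  13   6  50] [291.2 164. ] [604. 294.  54.]
amber side [413 164   7  17  91] [416.5 172.9] [880. -33.  94.]
amber side [300 175  15   6  58] [307.2 177.4] [607. 178.  55.]
amber side [334 189  11  13  48] [337.4 193.2] [613.  -4.  86.]
amber side [411 192   9   9  49] [415.3 196.5] [876. -42.  15.]
amber side [342 196  16  16 138] [348.  202.4] [614. -61.  84.]
amber side
[... 262 characters left out ...]
side [259 173   8   5  19] [262.5 175.1] [466. 204.  91.]
blue [472 214  24  23 430] [483.4 225.4] [ 481. -418.   80.]
blue [407 236   9   8  49] [411.2 239.3] [ 437. -222.  116.]
lips 1501 ((647.4381103515625, 21.0189208984375), (115.95511627197266, 656.056640625), 2.637820243835449) 52.749406656572134
belt 3312 ((648.459716796875, 20.629180908203125), (117.34164428710938, 663.9589233398438), 2.5100443363189697) 44.767228928828686
racktop 947 ((440.31158447265625, -171.26040649414062), (168.35707092285156, 55.6622428894043), 89.24906921386719) 54.86470509101765
ctl 2883 ((437.57305908203125, 247.35194396972656), (121.13484191894531, 172.02496337890625), 10.884764671325684) 90.19143274553227
```

```bash
ls pics
```

```text
side0.npz
side0.png
top0.npz
top0.png
zs.png
zt.png
```

View pics/zt.png

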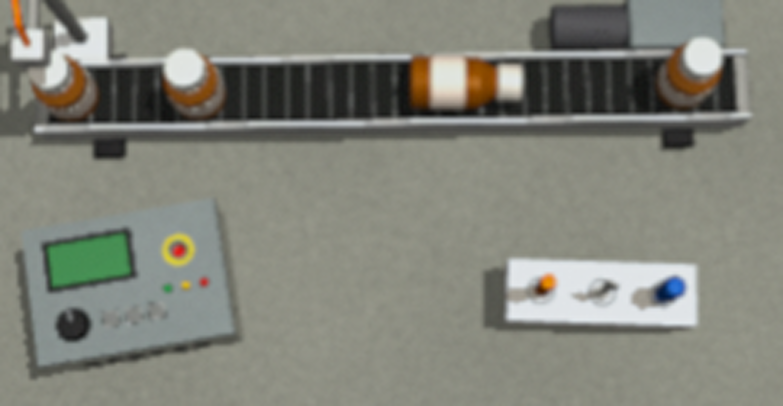

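View pics/zs.png

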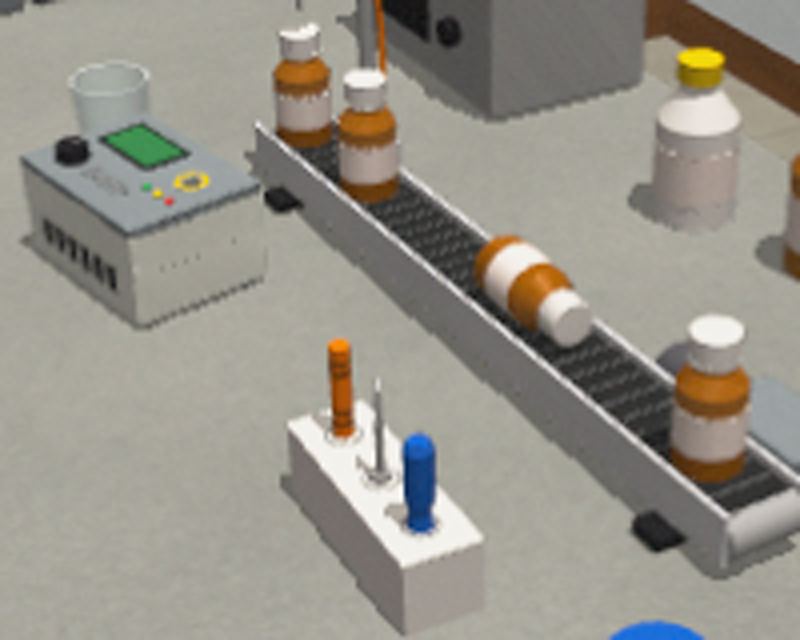

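```bash
cat > m2.py <<'E'
from h import *
p,d=load('top0'); ps,ds=load('side0')
P=cloud('top',d); S=cloud('side',ds)
h=cv2.cvtColor(p,cv2.COLOR_RGB2HSV); hs=cv2.cvtColor(ps,cv2.COLOR_RGB2HSV)
# bottle
for nm,C,(u0,v0,u1,v1) in(('top',P,(315,155,366,185)),('side',S,(325,180,370,222))):
    Q=C[v0:v1,u0:u1].reshape(-1,3); Q=Q[Q[:,2]>62]
    print(nm,len(Q),'y',Q[:,1].min(),Q[:,1].max())
    for a in range(-110,20,10):
        s=Q[(Q[:,1]>a)&(Q[:,1]<=a+10)]
        if len(s): print(a+5,len(s),'x',s[:,0].min().round(1),s[:,0].max().round(1),'zmax',s[:,2].max().round(1),'xridge',np.median(s[s[:,2]>s[:,2].max()-3][:,0]).round(1))
for z in (90,):
    print('ring',onz('top',241.1,225.8,z),onz('side',262.5,175.1,z))
# ring bounding box alternative
print('ringbox',onz('top',236+5.0,221+4.5,90), onz('side',262.5,175,90))
# red button
m=cv2.inRange(h,(0,120,80),(8,255,255))|cv2.inRange(h,(172,120,80),(180,255,255)); k,l,st,c=cv2.connectedComponentsWithStats(m[200:270,180:270])
print([(c[i]+[180,200],st[i,4]) for i in range(1,k)])
for i in range(1,k):
  if st[i,4]>3: print(onz('top',*(c[i]+[180,200]),74))
# holes / tools
print('pin top', onz('top',367.8,237.6,124))
for nm,C,im in(('top',P,h),('side',S,hs)):
    mm=cv2.inRange(im,(5,120,60),(20,255,255))>0
    b=(360,228,375,246) if nm=='top' else (292,210,308,242)
    z=np.zeros_like(mm);z[b[1]:b[3],b[0]:b[2]]=1; q=C[mm&z]; print(nm,len(q),q.min(0).round(1),q.max(0).round(1)); t=q[q[:,2]>q[:,2].max()-4];print(t.mean(0).round(1),len(t)); print(q[np.argsort(q[:,2])][::6].round(0).tolist())
# side upper end of pin
for y in range(213,244):
    r=np.where(mm[y,290:310])[0]
    if len(r): print(y,r.min()+290,r.max()+290,end='; ')
E
python3 m2.py
```

```text
top 613 y -96.02613621663137 2.6748612253989728
-95 28 x 611.7 642.2 zmax 91.1 xridge 626.6
-85 51 x 611.5 643.4 zmax 89.6 xridge 626.7
-75 47 x 612.3 641.8 zmax 89.8 xridge 629.2
-65 58 x 607.5 648.8 zmax 92.4 xridge 627.6
-55 60 x 603.7 650.0 zmax 95.6 xridge 632.0
-45 67 x 604.4 649.6 zmax 96.9 xridge 629.1
-35 70 x 604.2 649.7 zmax 96.7 xridge 626.0
-25 72 x 604.1 648.8 zmax 99.4 xridge 628.2
-15 70 x 604.2 648.2 zmax 97.1 xridge 632.0
-5 69 x 603.6 648.8 zmax 97.5 xridge 627.9
5 21 x 605.0 649.4 zmax 93.4 xridge 628.9
side 439 y -101.57699735854757 3.083562314026816
-105 9 x 612.7 636.0 zmax 86.7 xridge 621.7
-95 76 x 609.2 645.0 zmax 86.5 xridge 626.0
-85 26 x 610.9 636.4 zmax 87.3 xridge 624.8
-75 26 x 608.2 642.8 zmax 86.6 xridge 626.9
-65 74 x 603.1 643.8 zmax 92.8 xridge 623.2
-55 44 x 603.0 647.9 zmax 94.6 xridge 625.5
-45 35 x 603.8 642.2 zmax 95.0 xridge 628.0
-35 39 x 600.8 645.0 zmax 95.5 xridge 624.9
-25 37 x 601.3 639.3 zmax 94.6 xridge 623.2
-15 38 x 602.3 638.1 zmax 96.0 xridge 623.0
-5 29 x 601.2 640.6 zmax 95.3 xridge 623.3
5 6 x 606.3 637.0 zmax 91.4 xridge 627.
[... 771 characters left out ...]
5.0, 73.0], [439.0, -125.0, 77.0], [434.0, -117.0, 81.0], [435.0, -121.0, 85.0], [440.0, -124.0, 89.0], [439.0, -125.0, 93.0], [444.0, -122.0, 96.0], [435.0, -124.0, 99.0], [433.0, -121.0, 105.0], [444.0, -122.0, 108.0], [433.0, -122.0, 111.0], [440.0, -127.0, 115.0], [436.0, -124.0, 118.0], [435.0, -119.0, 121.0], [442.0, -122.0, 123.0], [437.0, -123.0, 126.0], [442.0, -123.0, 127.0]]
215 298 301; 216 297 302; 217 297 301; 218 297 302; 219 297 301; 220 297 301; 221 297 302; 222 298 302; 223 298 302; 224 298 302; 225 298 302; 226 298 302; 227 298 302; 228 298 302; 229 298 302; 230 298 302; 231 298 302; 232 298 302; 233 298 302; 234 298 302; 235 298 302; 236 298 302; 237 298 303; 238 299 302;
```

```bash
cat > m3.py <<'E'
from h import *
p,d=load('top0'); P=cloud('top',d)
Q=P[140:200,180:450].reshape(-1,3); Q=Q[(Q[:,2]>46)&(Q[:,2]<57)]
xs=[];ys=[]
for a in np.arange(30,170,10):
    s=Q[(Q[:,1]>a)&(Q[:,1]<=a+10)]
    near=s[s[:,0]<np.median(P[140:200,180:450].reshape(-1,3)[:,0])-0]
    print(a+5,s[:,0].min().round(1),s[:,0].max().round(1))
E
python3 m3.py
```

```text
35 591.2 656.0
45 590.1 656.1
55 590.1 655.9
65 590.2 656.5
75 589.1 655.4
85 588.0 655.8
95 588.9 654.5
105 587.4 655.4
115 588.1 654.5
125 587.4 653.8
135 586.8 652.3
145 586.0 650.6
155 585.3 650.6
165 585.1 649.7
```

Call:
drive_tool:
  motion:
    - [0, 0, 0, 0, 0, 1]
    - [0, 0, 0, 0, 0, 1]
    - [0, 0, 0, 0, 0, 1]
    - [0, 0, 0, 0, 0, 1]
    - [0, 0, 0, 0, 0, 1]
    - [0, 0, 0, 0, 0, 1]
    - [0, 0, 0, 0, 0, 1]
    - [0, 0, 0, 0, 0, 1]
    - [0, 0, 0, 0, 0, 1]
    - [0, 0, 0, 0, 0, 0.7]
  jaw: -0.2

```text
clock: 1.1
tcp_pos: [160.3, 655.6, 218.2]
tool_rot: [0.997, 0.081, -0.0, 0.0]
force: [-0.1, -0.1, 0.9]
gripper_width: 55.7
```

Call:
drive_tool:
  motion:
    - [0, 0, 0, 0, 0, 0.975]
    - [0.0755, 0.1447, 0, 0, 0, 0]
    - [0.0755, 0.1447, 0, 0, 0, 0]
    - [0.0755, 0.1447, 0, 0, 0, 0]
    - [0.0755, 0.1447, 0, 0, 0, 0]
    - [0.0755, 0.1447, 0, 0, 0, 0]
    - [0.0755, 0.1447, 0, 0, 0, 0]
    - [0.0755, 0.1447, 0, 0, 0, 0]
    - [0.0755, 0.1447, 0, 0, 0, 0]
    - [0.0755, 0.1447, 0, 0, 0, 0]

```text
clock: 2.1
tcp_pos: [383.9, 273.8, 218.6]
tool_rot: [1.0, 0.025, 0.0, -0.0]
force: [1.1, 0.3, 0.7]
gripper_width: 55.8
```

Call:
drive_tool:
  motion:
    - [0.0755, 0.1447, 0, 0, 0, 0]
    - [0.0755, 0.1447, 0, 0, 0, 0]
    - [0.0755, 0.1447, 0, 0, 0, 0]
    - [0.0755, 0.1447, 0, 0, 0, 0]
    - [0.0755, 0.1447, 0, 0, 0, 0]
    - [0.0755, 0.1447, 0, 0, 0, 0]
    - [0.0755, 0.1447, 0, 0, 0, 0]
    - [0.0755, 0.1447, 0, 0, 0, 0]
    - [0.0755, 0.1447, 0, 0, 0, 0]
    - [0.0755, 0.1447, 0, 0, 0, 0]

```text
clock: 3.1
tcp_pos: [632.0, -148.6, 218.3]
tool_rot: [1.0, 0.025, -0.0, -0.0]
force: [0.1, -0.2, 0.7]
gripper_width: 55.7
```

Call:
drive_tool:
  motion:
    - [0, 0, 0, 0.9, 0, 0]
    - [0, 0, 0, 0.9, 0, 0]
    - [0, 0, 0, 0.9, 0, 0]
    - [0, 0, 0, 0.9, 0, 0]
    - [0, 0, 0, 0.57, 0, 0]
    - [0, 0, 0, 0, 0, 0]
    - [0, 0, 0, 0, 0, 0]
    - [0, 0, 0, 0, 0, 0]
    - [0, 0, 0, 0, 0, 0]
    - [0, 0, 0, 0, 0, 0]

```text
clock: 4.1
tcp_pos: [631.4, -146.0, 219.1]
tool_rot: [0.969, 0.025, -0.006, -0.247]
force: [0.5, -0.2, 0.0]
gripper_width: 55.8
```

```bash
cat >> h.py <<'E'
def goto(T):
    s=read_state(); R=Ro.from_quat(s['tool_rot']); 
    print('tcp',s['tcp_pos'].round(1),'F',s['force'].round(1),'w',round(s['gripper_width'],1),'t',s['clock'],'\naxes',R.as_matrix().T.round(3).tolist())
    for t in T: print('to',t,'shift mm',(R.inv().apply(np.array(t)-s['tcp_pos'])).round(1), 'frac',(R.inv().apply(np.array(t)-s['tcp_pos'])/300).round(4))
E
python3 -c "
from h import *
goto([(627,-149,176),(627,-87,62)])
print(read_state()['qpos'])
snap('side','s1');snap('top','t1')"
```

```text
tcp [ 631.4 -146.   219.1] F [ 0.5 -0.2  0. ] w 55.8 t 4.1 
axes [[0.999, 0.051, 0.001], [0.045, -0.877, -0.479], [-0.024, 0.478, -0.878]]
to (627, -149, 176) shift mm [-4.6 23.1 36.5] frac [-0.0153  0.0769  0.1217]
to (627, -87, 62) shift mm [ -1.5  23.3 166.3] frac [-0.0051  0.0777  0.5542]
[-0.46341498  0.18468659  1.42415118  0.44002873  1.77370543 -0.47732054]
```

Call:
drive_tool:
  motion:
    - [-0.0025, 0.0389, 0.05, 0, 0, 0]
    - [-0.0025, 0.0389, 0.05, 0, 0, 0]
    - [0, 0, 0.1, 0, 0, 0]
    - [0, 0, 0.1, 0, 0, 0]
    - [0, 0, 0.1, 0, 0, 0]
    - [0, 0, 0, 0, 0, 0]
    - [0, 0, 0, 0, 0, 0]
    - [0, 0, 0, 0, 0, 0]
    - [0, 0, 0, 0, 0, 0]
    - [0, 0, 0, 0, 0, 0]

```text
clock: 5.2
tcp_pos: [628.4, -110.2, 103.1]
tool_rot: [0.969, 0.024, -0.006, -0.247]
force: [-0.7, -0.1, 0.1]
gripper_width: 55.7
```

```bash
python3 -c "
from h import *
goto([(627,-87,62)])
p,_=snap('side','s1');q,_=snap('top','t1')
a=cv2.resize(p[130:290,250:450],(500,400));b=cv2.resize(q[110:230,290:450],(533,400))
cv2.imwrite('pics/c1.png',cv2.resize(np.hstack([a,b]),(800,310))[:,:,::-1])"
```

```text
tcp [ 628.4 -110.2  103.1] F [-0.7 -0.1  0.1] w 55.7 t 5.2 
axes [[0.999, 0.05, 0.001], [0.044, -0.877, -0.479], [-0.023, 0.479, -0.878]]
to (627, -87, 62) shift mm [-0.3 -0.7 47.2] frac [-0.0009 -0.0024  0.1572]
```

View pics/c1.png

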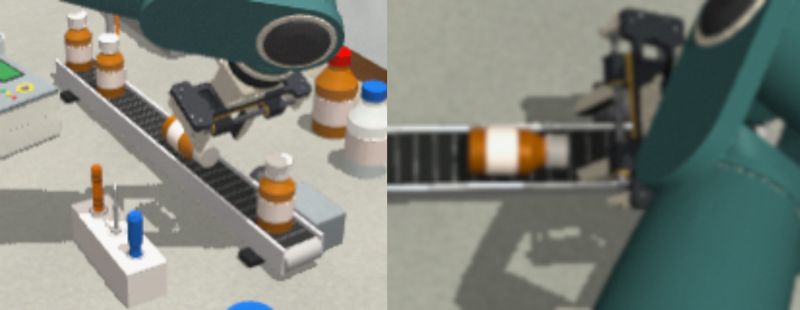

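Call:
drive_tool:
  motion:
    - [0, 0, 0.05, 0, 0, 0]
    - [0, 0, 0.05, 0, 0, 0]
    - [0, 0, 0.03, 0, 0, 0]
    - [0, 0, 0.02, 0, 0, 0]
    - [0, 0, 0.004, 0, 0, 0]
    - [0, 0, 0, 0, 0, 0]
    - [0, 0, 0, 0, 0, 0]
    - [0, 0, 0, 0, 0, 0]
    - [0, 0, 0, 0, 0, 0]
    - [0, 0, 0, 0, 0, 0]

```text
clock: 6.3
tcp_pos: [627.0, -87.6, 61.8]
tool_rot: [0.969, 0.024, -0.006, -0.247]
force: [-1.0, -0.4, 0.0]
gripper_width: 56.0
```

Call:
drive_tool:
  motion:
    - [0, 0, 0, 0, 0, 0]
    - [0, 0, 0, 0, 0, 0]
    - [0, 0, 0, 0, 0, 0]
    - [0, 0, 0, 0, 0, 0]
    - [0, 0, 0, 0, 0, 0]
    - [0, 0, 0, 0, 0, 0]
    - [0, 0, 0, 0, 0, 0]
    - [0, 0, 0, 0, 0, 0]
    - [0, 0, 0, 0, 0, 0]
    - [0, 0, 0, 0, 0, 0]
  jaw: 1
  newtons: 35

```text
clock: 7.3
tcp_pos: [626.9, -87.4, 61.6]
tool_rot: [0.969, 0.024, -0.006, -0.248]
force: [-0.0, -0.2, 0.4]
gripper_width: 33.1
```

```bash
python3 -c "
from h import *
goto([(627,-87,62)])
p,_=snap('side','s2');q,_=snap('top','t2')
a=cv2.resize(p[130:290,250:450],(500,400));b=cv2.resize(q[110:230,290:450],(533,400))
cv2.imwrite('pics/c2.png',cv2.resize(np.hstack([a,b]),(800,310))[:,:,::-1])"
```

```text
tcp [626.9 -87.4  61.6] F [-0.  -0.2  0.4] w 33.1 t 7.3 
axes [[0.999, 0.05, -0.0], [0.044, -0.876, -0.48], [-0.024, 0.479, -0.877]]
to (627, -87, 62) shift mm [ 0.1 -0.6 -0.1] frac [ 0.0004 -0.0019 -0.0004]
```

View pics/c2.png

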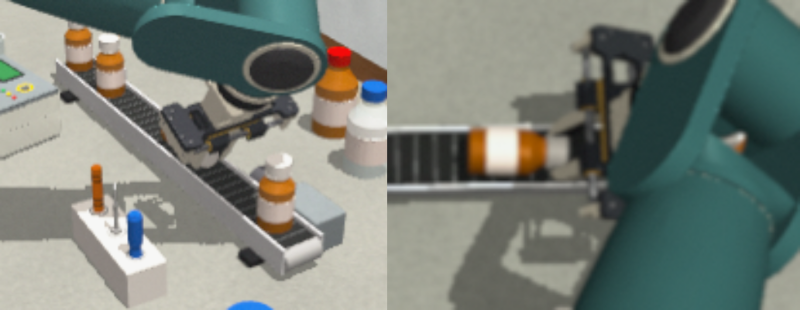

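Call:
drive_tool:
  motion:
    - [0, -0.016, -0.029, 0, 0, 0]
    - [0, -0.032, -0.058, 0, 0, 0]
    - [0, -0.048, -0.088, 0, 0, 0]
    - [0, -0.048, -0.088, 0, 0, 0]
    - [0, -0.048, -0.088, 0, 0, 0]
    - [0, 0, 0, -0.4, 0, 0]
    - [0, 0, 0, -0.8, 0, 0]
    - [0, 0, 0, -0.8, 0, 0]
    - [0, 0, 0, -0.8, 0, 0]
    - [0, 0, 0, -0.8, 0, 0]

```text
clock: 8.4
tcp_pos: [627.1, -87.6, 184.2]
tool_rot: [0.999, 0.025, 0.001, -0.032]
force: [0.0, -0.0, -1.0]
gripper_width: 32.7
```

Call:
drive_tool:
  motion:
    - [0, 0, 0, -0.8, 0, 0]
    - [0, 0, 0, -0.8, 0, 0]
    - [0, 0, 0, -0.8, 0, 0]
    - [0, 0, 0, -0.8, 0, 0]
    - [0, 0, 0, -0.8, 0, 0]
    - [0, 0, 0, -0.8, 0, 0]
    - [0, 0, 0, -0.8, 0, 0]
    - [0, 0, 0, -0.8, 0, 0]
    - [0, 0, 0, -0.8, 0, 0]
    - [0, 0, 0, 0, 0, 0]

```text
clock: 9.4
tcp_pos: [626.5, -86.1, 181.3]
tool_rot: [0.921, 0.023, 0.009, 0.388]
force: [0.0, 0.5, -1.3]
gripper_width: 33.4
```

Call:
drive_tool:
  motion:
    - [0, 0, 0, -0.8, 0, 0]
    - [0, 0, 0, 0, 0, 0]
    - [0, 0, 0, 0, 0, 0]
    - [0, 0, 0, 0, 0, 0]
    - [0, 0, 0, 0, 0, 0]
    - [0, 0, 0, 0, 0, 0]
    - [0, 0, 0, 0, 0, 0]
    - [0, 0, 0, 0, 0, 0]
    - [0, 0, 0, 0, 0, 0]
    - [0, 0, 0, 0, 0, 0]

```text
clock: 10.4
tcp_pos: [626.9, -87.4, 181.6]
tool_rot: [0.902, 0.023, 0.011, 0.431]
force: [0.3, -0.2, -1.0]
gripper_width: 33.5
```

```bash
python3 -c "
from h import *
goto([])
print(read_state()['qpos'])
p,_=snap('side','s3');q,_=snap('top','t3')
a=cv2.resize(p[100:260,250:450],(500,400));b=cv2.resize(q[110:230,250:410],(533,400))
cv2.imwrite('pics/c3.png',cv2.resize(np.hstack([a,b]),(800,310))[:,:,::-1])"
```

```text
tcp [626.9 -87.4 181.6] F [ 0.3 -0.2 -1. ] w 33.5 t 10.4 
axes [[0.999, 0.05, -0.0], [0.031, -0.627, 0.778], [0.039, -0.777, -0.628]]
[ 0.19509689  0.10385102  1.70137789 -0.87942103  1.53426853  0.27253022]
```

View pics/c3.png

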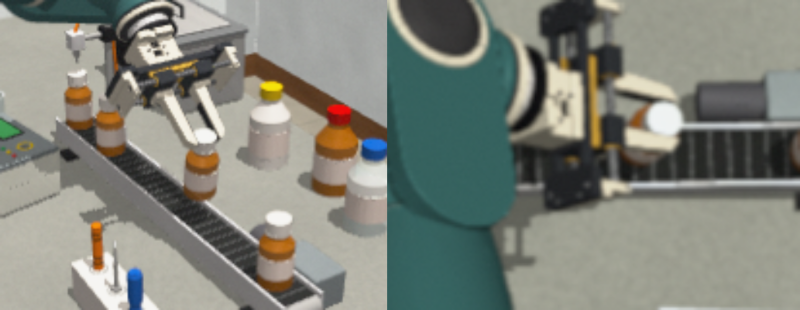

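```bash
python3 -c "
from h import *
for n,f,b in(('side','s3',(320,150,375,220)),('top','t3',(335,140,385,180))):
    p,d=load(f);C=cloud(n,d);u0,v0,u1,v1=b
    cv2.imwrite('pics/z3%s.png'%n,cv2.resize(p[v0:v1,u0:u1,::-1],None,fx=8,fy=8,interpolation=cv2.INTER_CUBIC))
    h=cv2.cvtColor(p,cv2.COLOR_RGB2HSV)
    m=np.zeros(d.shape,bool);m[v0:v1,u0:u1]=1
    am=m&(cv2.inRange(h,(5,120,60),(20,255,255))>0)
    Q=C[am];Q=Q[(Q[:,2]>80)&(abs(Q[:,0]-627)<50)];print(n,len(Q))
    for z in range(80,180,10):
        s=Q[(Q[:,2]>z)&(Q[:,2]<=z+10)]
        if len(s)>3: print(z+5,len(s),s.min(0).round(1),s.max(0).round(1))
"
```

```text
side 214
95 27 [605.3 -89.5  90.3] [637.3 -60.6  99.9]
105 27 [604.  -94.1 100.1] [639.1 -61.9 108.5]
145 45 [602.1 -99.5 141.5] [637.9 -69.2 149.9]
155 68 [ 604.3 -101.2  150. ] [646.7 -61.6 159.7]
165 43 [607.4 -96.1 160.1] [643.  -60.7 169.1]
top 36
105 4 [611.7 -51.9 100.5] [619.6 -44.1 104.5]
155 4 [629.8 -63.5 157.5] [645.3 -53.7 159.8]
165 16 [627.8 -63.1 160.1] [642.2 -53.6 167.6]
```

View pics/z3side.png

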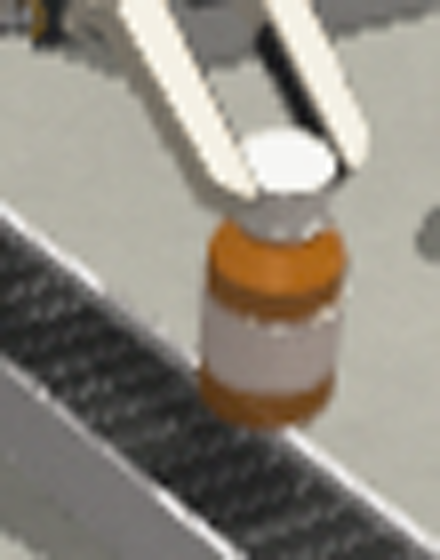

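Call:
drive_tool:
  motion:
    - [0, 0, 0, -0.5, 0, 0]
    - [0, 0, 0, -0.5, 0, 0]
    - [0.0014, -0.01, 0.026, 0, 0, 0]
    - [0.0014, -0.01, 0.026, 0, 0, 0]
    - [0.0014, -0.01, 0.026, 0, 0, 0]
    - [0.0014, -0.01, 0.026, 0, 0, 0]
    - [0.0014, -0.01, 0.026, 0, 0, 0]
    - [0.0014, -0.01, 0.026, 0, 0, 0]
    - [0, 0, 0, 0, 0, 0]
    - [0, 0, 0, 0, 0, 0]

```text
clock: 11.5
tcp_pos: [630.8, -117.6, 141.5]
tool_rot: [0.875, 0.022, 0.012, 0.484]
force: [-0.7, -0.5, -2.2]
gripper_width: 33.4
```

```bash
python3 -c "
from h import *
goto([])
print(read_state()['qpos'])
p,d=snap('side','s4');q,_=snap('top','t4')
C=cloud('side',d); Q=C[150:250,310:400].reshape(-1,3);h=cv2.cvtColor(p,cv2.COLOR_RGB2HSV);m=cv2.inRange(h,(5,120,60),(20,255,255))[150:250,310:400].reshape(-1)>0
Q=Q[m&(Q[:,2]>46)&(Q[:,1]>-180)]
for z in range(45,150,10):
        s=Q[(Q[:,2]>z)&(Q[:,2]<=z+10)]
        if len(s)>3: print(z+5,len(s),s.min(0).round(1),s.max(0).round(1))
a=cv2.resize(p[120:280,250:450],(500,400));b=cv2.resize(q[110:230,250:410],(533,400))
cv2.imwrite('pics/c4.png',cv2.resize(np.hstack([a,b]),(800,310))[:,:,::-1])"
```

```text
tcp [ 630.8 -117.6  141.5] F [-0.7 -0.5 -2.2] w 33.4 t 11.5 
axes [[0.999, 0.05, -0.0], [0.027, -0.53, 0.848], [0.042, -0.847, -0.531]]
[ 0.18002888  0.17041396  1.74962464 -1.00278804  1.49291979  0.36367163]
50 32 [ 610.4 -155.2   46.2] [686.4 184.8  55. ]
60 56 [ 607.9 -132.    55.3] [644.1 177.9  64.7]
70 10 [ 609.6 -131.9   65.2] [ 643.2 -111.2   69.1]
100 25 [ 606.6 -134.9   95.3] [642.6 178.  104.9]
110 71 [ 606.8 -137.5  105.2] [649.8 189.8 114.4]
120 81 [ 607.4 -134.3  115.2] [649.  191.3 124.7]
130 10 [ 613.7 -130.5  125.6] [ 635.5 -113.3  131.3]
```

View pics/c4.png

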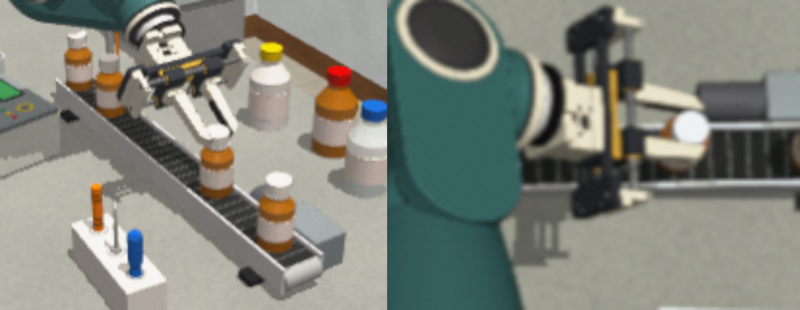

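Call:
drive_tool:
  motion:
    - [0, -0.006, 0.0038, 0, 0, 0]
    - [0, -0.006, 0.0038, 0, 0, 0]
    - [0, -0.006, 0.0038, 0, 0, 0]
    - [0, -0.004, 0.0025, 0, 0, 0]
    - [0, 0, 0, 0, 0, 0]
    - [0, 0, 0, 0, 0, 0]
    - [0, 0, 0, 0, 0, 0]
    - [0, 0, 0, 0, 0, 0]
    - [0, 0, 0, 0, 0, 0]
    - [0, 0, 0, 0, 0, 0]

```text
clock: 12.6
tcp_pos: [631.6, -117.6, 136.6]
tool_rot: [0.874, 0.021, 0.013, 0.486]
force: [-5.3, 2.4, 17.5]
gripper_width: 33.2
```

Call:
drive_tool:
  motion:
    - [0, -0.003, 0.0019, 0, 0, 0]
    - [0, 0, 0, 0, 0, 0]
    - [0, -0.003, 0.0019, 0, 0, 0]
    - [0, 0, 0, 0, 0, 0]
    - [0, 0, 0, 0, 0, 0]
    - [0, 0, 0, 0, 0, 0]
    - [0, 0, 0, 0, 0, 0]
    - [0, 0, 0, 0, 0, 0]
    - [0, 0, 0, 0, 0, 0]
    - [0, 0, 0, 0, 0, 0]

```text
clock: 13.6
tcp_pos: [632.7, -117.5, 136.1]
tool_rot: [0.874, 0.021, 0.015, 0.486]
force: [-1.9, 4.6, 25.0]
gripper_width: 32.9
```

```bash
python3 -c "
from h import *
goto([])
p,d=snap('side','s5');q,_=snap('top','t5')
a=cv2.resize(p[160:240,310:390,::-1],(400,400),interpolation=cv2.INTER_CUBIC);b=cv2.resize(q[130:200,330:400,::-1],(400,400),interpolation=cv2.INTER_CUBIC)
cv2.imwrite('pics/c5.png',np.hstack([a,b]))
C=cloud('side',d); Q=C[150:250,310:400].reshape(-1,3);h=cv2.cvtColor(p,cv2.COLOR_RGB2HSV);m=cv2.inRange(h,(5,120,60),(20,255,255))[150:250,310:400].reshape(-1)>0
Q=Q[m&(Q[:,2]>46)&(Q[:,1]>-180)&(Q[:,1]<-50)]
for z in range(45,150,10):
        s=Q[(Q[:,2]>z)&(Q[:,2]<=z+10)]
        if len(s)>3: print(z+5,len(s),s.min(0).round(1),s.max(0).round(1))
"
```

```text
tcp [ 632.7 -117.5  136.1] F [-1.9  4.6 25. ] w 32.9 t 13.6 
axes [[0.999, 0.051, 0.006], [0.022, -0.527, 0.85], [0.046, -0.848, -0.527]]
50 38 [ 609.4 -154.4   46.1] [684.4 -94.9  54.8]
60 38 [ 608.4 -134.4   55.1] [647.  -97.6  64.4]
100 41 [ 608.4 -134.4   96.6] [ 647.3 -104.7  104.9]
110 72 [ 608.1 -134.7  105.2] [650.2 -95.9 114.5]
120 47 [ 609.9 -131.8  115. ] [649.5 -97.5 124.8]
```

View pics/c5.png

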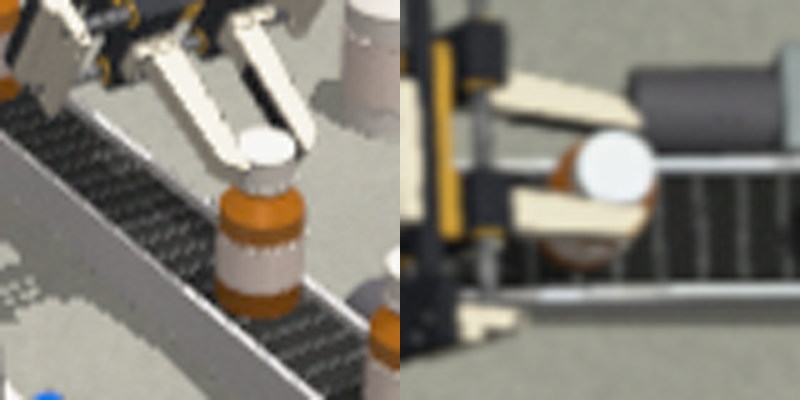

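```bash
python3 -c "
from h import *
for n,f in(('top','t5'),('top','top0'),('side','s5'),('side','side0')):
    p,d=load(f);P=cloud(n,d).reshape(-1,3);P=P[(P[:,2]>49.5)&(P[:,2]<57)]
    print(f)
    for a in (-205,-190,-175,-160,-145,-90,-75,-60,-40,-20,20,60,100,150):
        s=P[(P[:,1]>a)&(P[:,1]<=a+15)&(abs(P[:,0]-630)<50)]
        lo=s[s[:,0]<612][:,0];hi=s[s[:,0]>640][:,0]
        print(a,len(lo),lo.mean().round(1) if len(lo) else '',len(hi),hi.mean().round(1) if len(hi) else '', hi.min().round(1) if len(hi) else '', hi.max().round(1) if len(hi) else '',(lo.min().round(1),lo.max().round(1)) if len(lo) else '')
"
```

```text
t5
-205 9 602.5 18 669.2 663.3 679.8 (np.float64(600.3), np.float64(608.1))
-190 10 602.4 11 659.8 641.5 666.9 (np.float64(599.2), np.float64(608.5))
-175 8 602.3 4 658.3 644.1 663.5 (np.float64(599.2), np.float64(610.8))
-160 11 600.1 6 661.5 658.9 662.6 (np.float64(598.0), np.float64(602.2))
-145 8 600.3 6 653.4 640.3 679.9 (np.float64(597.8), np.float64(602.0))
-90 6 597.1 11 658.9 653.1 661.9 (np.float64(596.4), np.float64(597.5))
-75 1 597.6 3 660.9 660.5 661.5 (np.float64(597.6), np.float64(597.6))
-60 4 599.6 4 659.3 656.3 661.1 (np.float64(596.3), np.float64(608.2))
-40 0  0    
-20 0  0    
20 9 593.3 0    (np.float64(591.2), np.float64(595.2))
60 0  0    
100 0  0    
150 0  0    
top0
-205 10 601.8 17 666.4 641.8 679.6 (np.float64(600.1), np.float64(603.3))
-190 9 601.2 12 659.7 644.1 666.0 (np.float64(599.4), np.float64(602.5))
-175 10 600.4 10 656.8 644.0 662.9 (np.float64(598.3), np.float64(602.5))
-160 10 600.5 12 659.9 641.1 677.0 (np.float64(598.7), np.float64(602.0))
-145 9 600.0 8 663.5 659.3 679.5 (np.float64(598.6), np.float64(602.1))
-90 5 597.9 12 659.4 656.3 6
[... 1722 characters left out ...]
598.6 8 660.3 657.9 661.9 (np.float64(596.8), np.float64(600.7))
-145 6 597.6 8 659.9 657.5 662.6 (np.float64(595.2), np.float64(600.5))
-90 6 596.1 7 658.0 655.8 660.0 (np.float64(594.6), np.float64(598.0))
-75 6 595.1 0    (np.float64(592.8), np.float64(597.8))
-60 10 597.5 0    (np.float64(592.2), np.float64(608.3))
-40 6 595.6 0    (np.float64(591.3), np.float64(606.2))
-20 7 594.8 0    (np.float64(590.3), np.float64(608.7))
20 6 591.6 0    (np.float64(589.5), np.float64(593.4))
60 10 591.1 4 652.0 649.9 656.3 (np.float64(587.3), np.float64(607.3))
100 5 588.2 2 650.4 649.0 651.8 (np.float64(584.7), np.float64(590.9))
150 4 585.8 4 647.7 646.1 649.0 (np.float64(584.1), np.float64(588.0))
```

Call:
drive_tool:
  motion:
    - [0, 0.012, -0.0074, 0, 0, 0]
    - [0, 0.012, -0.0074, 0, 0, 0]
    - [0, 0.01, -0.0063, 0, 0, 0]
    - [0, 0, 0, 0, 0, 0]
    - [-0.006, 0, 0, 0, 0, 0]
    - [-0.006, 0, 0, 0, 0, 0]
    - [0, 0, 0, 0, 0, 0]
    - [0, 0, 0, 0, 0, 0]
    - [0, 0, 0, 0, 0, 0]
    - [0, 0, 0, 0, 0, 0]

```text
clock: 14.7
tcp_pos: [627.4, -117.7, 143.6]
tool_rot: [0.875, 0.022, 0.012, 0.484]
force: [-0.3, 0.3, -1.5]
gripper_width: 33.0
```

Call:
drive_tool:
  motion:
    - [0, -0.008, 0.005, 0, 0, 0]
    - [0, -0.008, 0.005, 0, 0, 0]
    - [0, -0.006, 0.0038, 0, 0, 0]
    - [0, -0.006, 0.0038, 0, 0, 0]
    - [0, -0.006, 0.0038, 0, 0, 0]
    - [0, 0, 0, 0, 0, 0]
    - [0, 0, 0, 0, 0, 0]
    - [0, 0, 0, 0, 0, 0]
    - [0, 0, 0, 0, 0, 0]
    - [0, 0, 0, 0, 0, 0]

```text
clock: 15.7
tcp_pos: [628.8, -117.9, 135.6]
tool_rot: [0.874, 0.021, 0.014, 0.486]
force: [-2.0, 4.9, 23.6]
gripper_width: 33.2
```

```bash
python3 -c "
from h import *
goto([])
p,d=snap('side','s6');q,_=snap('top','t6')
a=cv2.resize(p[160:240,310:390,::-1],(400,400),interpolation=cv2.INTER_CUBIC);b=cv2.resize(q[130:200,330:400,::-1],(400,400),interpolation=cv2.INTER_CUBIC)
cv2.imwrite('pics/c6.png',np.hstack([a,b]))
"
```

```text
tcp [ 628.8 -117.9  135.6] F [-2.   4.9 23.6] w 33.2 t 15.7 
axes [[0.999, 0.05, 0.005], [0.022, -0.527, 0.85], [0.045, -0.848, -0.527]]
```

View pics/c6.png

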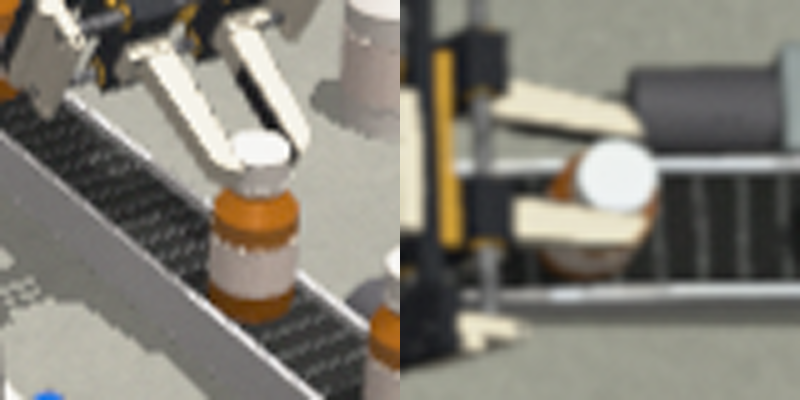

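```bash
python3 -c "
from h import *
for n,f in(('top','t6'),('top','top0'),('side','s6')):
    p,d=load(f);P=cloud(n,d);h=cv2.cvtColor(p,cv2.COLOR_RGB2HSV)
    w=(h[...,1]<40)&(h[...,2]>190)&(P[...,2]>105)&(P[...,2]<175)&(abs(P[...,0]-625)<40)
    for nm,y0,y1 in(('bot',-135,-85),('a',-280,-215),('b',160,215)):
        s=P[w&(P[...,1]>y0)&(P[...,1]<y1)]
        if len(s)>4: t=s[s[:,2]>np.percentile(s[:,2],60)]; print(f,nm,len(s),np.percentile(s[:,2],[10,50,75,95]).round(1),np.median(t,0).round(1))
    am=(cv2.inRange(h,(5,120,40),(20,255,255))>0)&(abs(P[...,0]-625)<40)&(P[...,2]>46)
    for nm,y0,y1 in(('bot',-150,-75),('a',-290,-210)):
        s=P[am&(P[...,1]>y0)&(P[...,1]<y1)&(P[...,2]<75)]
        if len(s)>4: print(f,nm,'low amber',len(s),s.min(0).round(1),s.max(0).round(1))
"
```

```text
t6 bot 243 [143.2 148.3 158.  166.2] [610.1 -97.7 160.3]
t6 a 127 [141.7 145.  146.3 148.8] [ 635.4 -245.1  146.7]
t6 a low amber 12 [ 612.2 -284.8   46.9] [ 644.7 -223.6   61.5]
top0 a 119 [141.7 144.6 146.  148.3] [ 636.1 -247.7  146.5]
top0 b 127 [141.9 145.  147.2 148.3] [617.  198.5 147.4]
top0 a low amber 7 [ 614.9 -285.    46.5] [ 647.6 -226.4   58. ]
s6 bot 194 [144.8 150.8 160.  166.3] [607.7 -95.9 161.4]
s6 a 78 [143.4 145.  145.7 146.5] [ 633.4 -254.6  145.9]
s6 b 18 [143.7 145.1 146.2 147.6] [612.7 199.6 146.4]
s6 bot low amber 70 [ 602.5 -132.8   46.4] [ 643.7 -104.1   64.1]
s6 a low amber 82 [ 611.4 -275.4   46.4] [ 648.  -241.2   63.6]
```

```bash
python3 -c "
from h import *
p,d=load('t6');P=cloud('top',d);print(np.nanmedian(P[157:165,364:373].reshape(-1,3),0),P[161,362:376,2].round(0))
p,d=load('s6');P=cloud('side',d)
u,v=310+260/5,160+145/5;print(u,v,P[int(v)-2:int(v)+3,int(u)-3:int(u)+4,2].round(0))
for v in range(200,228,1): print(v,p[v,352:353],P[v,352].round(0))
"
```

```text
[ 628.30356511 -111.75869122  145.64726685] [147. 143. 145. 148. 143. 148. 149. 147. 142. 143. 142. 144. 146.  44.]
362.0 189.0 [[146. 147. 147. 147. 148. 145. 148.]
 [147. 145. 145. 147. 147. 147. 145.]
 [147. 145. 145. 145. 146. 148. 148.]
 [145. 146. 146. 146. 147. 145. 143.]
 [147. 145. 145. 144. 145. 146. 146.]]
200 [[170 159 147]] [708.  65.  -2.]
201 [[177 160 150]] [657. -17.  52.]
202 [[109  88  71]] [653. -24.  54.]
203 [[118  98  80]] [608. -97. 101.]
204 [[119  98  80]] [ 606. -101.  101.]
205 [[89 66 44]] [ 607. -100.   97.]
206 [[109  91  80]] [607. -99.  93.]
207 [[132 121 111]] [ 606. -101.   91.]
208 [[136 125 116]] [ 607. -100.   87.]
209 [[131 120 113]] [ 604. -105.   88.]
210 [[134 121 114]] [ 606. -101.   82.]
211 [[133 122 117]] [ 604. -104.   81.]
212 [[132 122 114]] [ 605. -103.   77.]
213 [[131 119 112]] [ 602. -107.   76.]
214 [[132 121 115]] [ 605. -104.   71.]
215 [[126 112 102]] [ 603. -106.   69.]
216 [[106  82  65]] [ 604. -105.   65.]
217 [[87 55 26]] [ 604. -104.   61.]
218 [[85 52 15]] [ 604. -105.   58.]
219 [[86 52 17]] [ 603. -107.   57.]
220 [[82 55 28]] [ 604. -104.   51.]
221 [[189 182 178]] [ 604. -105.   48.]
222 [[230 228 226]] [ 599. -113.   51.]
223 [[149 149 147]] [ 595. -119.   53.]
224 [[118 114 114]] [ 596. -117.   48.]
225 [[118 117 115]] [ 595. -119.   46.]
226 [[120 118 115]] [ 596. -118.   42.]
227 [[118 115 114]] [ 594. -122.   42.]
```

Call:
drive_tool:
  motion:
    - [0, 0.0035, -0.0022, 0, 0, 0]
    - [0, 0.0035, -0.0022, 0, 0, 0]
    - [0, 0, 0, 0, 0, 0]
    - [0, 0, 0, 0, 0, 0]
    - [0, 0, 0, 0, 0, 0]
    - [0, 0, 0, 0, 0, 0]
    - [0, 0, 0, 0, 0, 0]
    - [0, 0, 0, 0, 0, 0]
    - [0, 0, 0, 0, 0, 0]
    - [0, 0, 0, 0, 0, 0]

```text
clock: 16.8
tcp_pos: [628.3, -117.7, 135.8]
tool_rot: [0.874, 0.022, 0.013, 0.485]
force: [2.0, 2.4, 8.6]
gripper_width: 33.5
```

Call:
drive_tool:
  motion:
    - [0, 0, 0, 0, 0, 0]
    - [0, 0, 0, 0, 0, 0]
    - [0, 0, 0, 0, 0, 0]
    - [0, 0, 0, 0, 0, 0]
    - [0, 0, 0, 0, 0, 0]
    - [0, 0, 0, 0, 0, 0]
    - [0, 0, 0, 0, 0, 0]
    - [0, 0, 0, 0, 0, 0]
    - [0, 0, 0, 0, 0, 0]
    - [0, 0, 0, 0, 0, 0]
  jaw: -0.2

```text
clock: 17.8
tcp_pos: [627.3, -117.7, 134.1]
tool_rot: [0.875, 0.022, 0.012, 0.484]
force: [-0.9, -1.2, 0.0]
gripper_width: 55.7
```

```bash
python3 -c "
from h import *
goto([])
p,d=snap('side','s7');q,d=snap('top','t7')
P=cloud('top',d);print(np.nanmedian(P[157:165,364:373].reshape(-1,3),0))
a=cv2.resize(p[160:240,310:390,::-1],(400,400),interpolation=cv2.INTER_CUBIC);b=cv2.resize(q[130:200,330:400,::-1],(400,400),interpolation=cv2.INTER_CUBIC)
cv2.imwrite('pics/c7.png',np.hstack([a,b]))
"
```

```text
tcp [ 627.3 -117.7  134.1] F [-0.9 -1.2  0. ] w 55.7 t 17.8 
axes [[0.999, 0.05, 0.0], [0.027, -0.53, 0.848], [0.042, -0.847, -0.531]]
[ 629.79150337 -112.07581624  144.48575727]
```

View pics/c7.png

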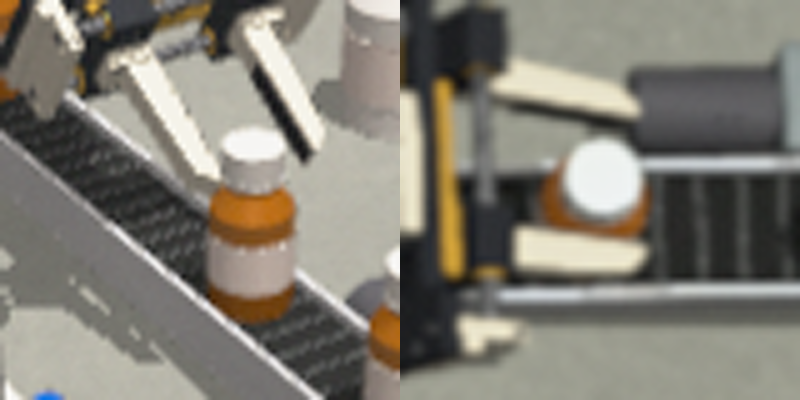

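Call:
drive_tool:
  motion:
    - [0, 0, -0.05, 0, 0, 0]
    - [0, 0, -0.1, 0, 0, 0]
    - [0, 0, -0.1, 0, 0, 0]
    - [0, 0.1, -0.1, 0, 0, 0]
    - [0, 0.1, -0.06, 0, 0, 0]
    - [0, 0.1, -0.06, 0, 0, 0]
    - [0, 0, 0, 0.9, 0, 0]
    - [0, 0, 0, 0.9, 0, 0]
    - [0, 0, 0, 0.9, 0, 0]
    - [0, 0, 0, 0.9, 0, 0]

```text
clock: 18.9
tcp_pos: [623.7, -44.7, 286.4]
tool_rot: [0.959, 0.025, 0.008, 0.283]
force: [-0.3, -0.4, -0.2]
gripper_width: 55.9
```

Call:
drive_tool:
  motion:
    - [0, 0, 0, 0.9, 0, 0]
    - [0, 0, 0, 0.9, 0, 0]
    - [0, 0, 0, 0.9, 0, 0]
    - [0, 0, 0, 0.9, 0, 0]
    - [0, 0, 0, 0.9, 0, 0]
    - [0, 0, 0, 0.3, 0, 0]
    - [0, 0, 0, 0, 0, 0]
    - [0, 0, 0, 0, 0, 0]
    - [0, 0, 0, 0, 0, 0]
    - [0, 0, 0, 0, 0, 0]

```text
clock: 19.9
tcp_pos: [623.7, -45.2, 285.2]
tool_rot: [1.0, 0.026, 0.0, 0.002]
force: [-0.8, -0.4, 0.4]
gripper_width: 55.9
```

```bash
python3 -c "
from h import *
goto([(440,-116,230)])
print(read_state()['qpos'])
p,d=snap('side','s8');q,d=snap('top','t8')
P=cloud('top',d);print(np.nanmedian(P[157:165,360:373].reshape(-1,3),0))
a=cv2.resize(p[140:280,250:410,::-1],(457,400),interpolation=cv2.INTER_CUBIC);b=cv2.resize(q[130:260,290:450,::-1],(492,400),interpolation=cv2.INTER_CUBIC)
cv2.imwrite('pics/c8.png',cv2.resize(np.hstack([a,b]),(800,337)))
"
```

```text
tcp [623.7 -45.2 285.2] F [-0.8 -0.4  0.4] w 55.9 t 19.9 
axes [[0.999, 0.051, -0.0], [0.051, -0.999, 0.004], [0.0, -0.004, -1.0]]
to (440, -116, 230) shift mm [-187.1   61.    55.5] frac [-0.6236  0.2034  0.185 ]
[-0.11117788 -0.00184015  1.457667   -0.00420219  1.6851421  -0.16286248]
[493.75576964 -65.73196035 618.79446042]
```

View pics/c8.png

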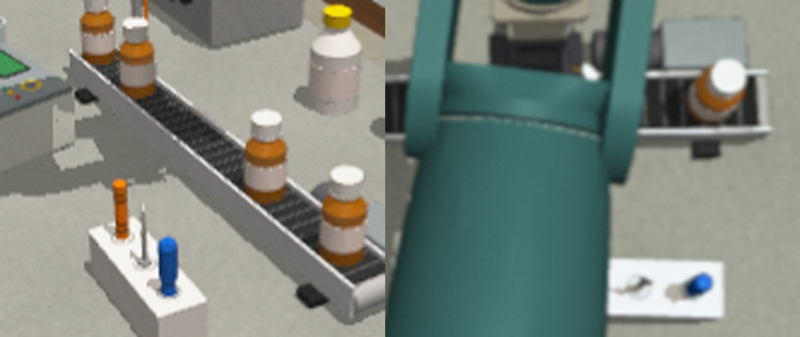

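```bash
python3 -c "
from h import *
p,d=load('top0');ps,ds=load('side0')
print('cam',[ray(n,320,200)[0].round(0) for n in('top','side')])
cv2.imwrite('pics/pz.png',np.hstack([cv2.resize(p[228:250,350:376,::-1],(390,330),interpolation=cv2.INTER_NEAREST),cv2.resize(ps[208:248,285:321,::-1],(360,330),interpolation=cv2.INTER_NEAREST)]))
print('side top rim',onz('side',299.5,215.5,125),'side mid z90?',onz('side',300,227,90),'bottom',onz('side',300.5,239,55))
print('top',onz('top',367.5,237,125))
for c in [(440,-116),(439,-118),(441,-116)]: print(c,proj('top',(*c,125)),proj('side',(*c,125)),proj('side',(*c,55)))
# rack corners/hole rings
P=cloud('top',d);m=np.zeros(d.shape,bool);m[222:258,340:430]=1;m&=(abs(P[...,2]-55)<3.5);q=P[m];print(np.percentile(q,[1,99],0))
P=cloud('side',ds);m=np.zeros(d.shape,bool);m[220:285,280:340]=1;m&=(abs(P[...,2]-55)<3);q=P[m][:,:2].astype(np.float32);print(cv2.minAreaRect(q))
"
```

```text
cam [array([ 293.,    7., 1326.]), array([   29., -1040.,   765.])]
side top rim [ 441.08942048 -116.09275228  125.        ] side mid z90? [ 440.70331143 -115.93158584   90.        ] bottom [ 438.67216359 -119.21879959   55.        ]
top [ 439.08769142 -112.93495636  125.        ]
(440, -116) (np.float64(368.74177925567835), np.float64(236.65434160169082)) (np.float64(299.0968287963661), np.float64(215.5994096954813)) (np.float64(300.41842647629), np.float64(238.23430229683123))
(439, -118) (np.float64(369.5515138679065), np.float64(237.07320439369317)) (np.float64(299.0843252372211), np.float64(216.07353853880153)) (np.float64(300.4086940408878), np.float64(238.729060886094))
(441, -116) (np.float64(368.7420730190446), np.float64(236.2505125123426)) (np.float64(299.4522952254694), np.float64(215.49256612041182)) (np.float64(300.7628780684921), np.float64(238.1236415958121))
[[ 412.72039253 -254.83403832   51.58252596]
 [ 467.35723729  -87.49274812   58.36772749]]
((438.92376708984375, -173.0635986328125), (175.40621948242188, 56.756935119628906), 89.69457244873047)
```

View pics/pz.png

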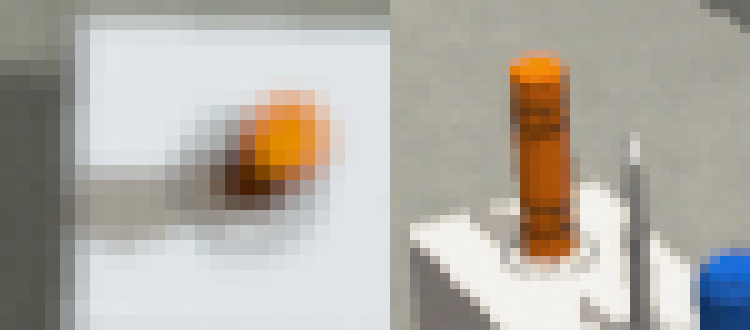

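Call:
drive_tool:
  motion:
    - [-0.125, 0.0407, 0, 0, 0, 0]
    - [-0.125, 0.0407, 0, 0, 0, 0]
    - [-0.125, 0.0407, 0.05, 0, 0, 0]
    - [-0.125, 0.0407, 0.05, 0, 0, 0]
    - [-0.123, 0.0407, 0.08, 0, 0, 0]
    - [0, 0, 0.1, 0, 0, 0]
    - [0, 0, 0.1, 0, 0, 0]
    - [0, 0, 0, 0, 0, 0]
    - [0, 0, 0, 0, 0, 0]
    - [0, 0, 0, 0, 0, 0]

```text
clock: 21.0
tcp_pos: [440.9, -116.8, 173.2]
tool_rot: [1.0, 0.025, 0.001, 0.002]
force: [-0.3, -0.4, -0.1]
gripper_width: 55.7
```

```bash
python3 -c "
from h import *
goto([(440.5,-116.5,75)])
p,d=snap('side','s9')
cv2.imwrite('pics/c9.png',cv2.resize(p[100:300,220:420,::-1],(600,600),interpolation=cv2.INTER_CUBIC))
"
```

```text
tcp [ 440.9 -116.8  173.2] F [-0.3 -0.4 -0.1] w 55.7 t 21.0 
axes [[0.999, 0.05, 0.002], [0.05, -0.999, 0.004], [0.002, -0.004, -1.0]]
to (440.5, -116.5, 75) shift mm [-0.5 -0.7 98.2] frac [-0.0017 -0.0023  0.3274]
```

View pics/c9.png

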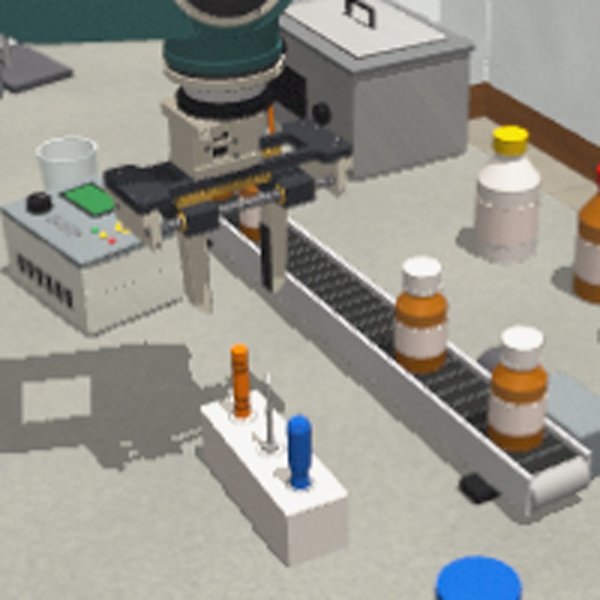

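Call:
drive_tool:
  motion:
    - [-0.0017, -0.0023, 0.05, 0, 0, 0]
    - [0, 0, 0.08, 0, 0, 0]
    - [0, 0, 0.08, 0, 0, 0]
    - [0, 0, 0.07, 0, 0, 0]
    - [0, 0, 0.04, 0, 0, 0]
    - [0, 0, 0.008, 0, 0, 0]
    - [0, 0, 0, 0, 0, 0]
    - [0, 0, 0, 0, 0, 0]
    - [0, 0, 0, 0, 0, 0]
    - [0, 0, 0, 0, 0, 0]

```text
clock: 22.05
tcp_pos: [439.9, -116.5, 73.6]
tool_rot: [1.0, 0.025, 0.001, 0.002]
force: [0.6, -0.2, -0.8]
gripper_width: 55.6
```

Call:
drive_tool:
  motion:
    - [0, 0, 0, 0, 0, 0]
    - [0, 0, 0, 0, 0, 0]
    - [0, 0, 0, 0, 0, 0]
    - [0, 0, 0, 0, 0, 0]
    - [0, 0, 0, 0, 0, 0]
    - [0, 0, 0, 0, 0, 0]
    - [0, 0, 0, 0, 0, 0]
    - [0, 0, 0, 0, 0, 0]
    - [0, 0, 0, 0, 0, 0]
    - [0, 0, 0, 0, 0, 0]
  jaw: 1
  newtons: 30

```text
clock: 23.05
tcp_pos: [439.6, -116.4, 73.0]
tool_rot: [1.0, 0.025, 0.0, 0.002]
force: [0.1, -0.0, -0.6]
gripper_width: 13.6
```

```bash
python3 -c "
from h import *
goto([])
p,d=snap('side','s10')
cv2.imwrite('pics/c10.png',cv2.resize(p[140:290,230:380,::-1],(600,600),interpolation=cv2.INTER_CUBIC))
"
```

```text
tcp [ 439.6 -116.4   73. ] F [ 0.1 -0.  -0.6] w 13.6 t 23.05 
axes [[0.999, 0.05, 0.0], [0.05, -0.999, 0.004], [0.0, -0.004, -1.0]]
```

View pics/c10.png

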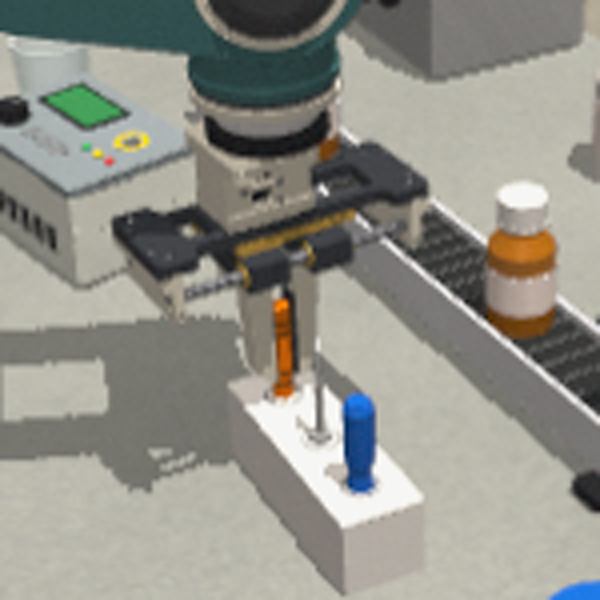

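Call:
drive_tool:
  motion:
    - [0, 0, -0.04, 0, 0, 0]
    - [0, 0, -0.08, 0, 0, 0]
    - [0, 0, -0.1, 0, 0, 0]
    - [0, 0, -0.1, 0, 0, 0]
    - [0, 0, -0.1, 0, 0, 0]
    - [0.0177, -0.133, 0, 0, 0, 0]
    - [0.0177, -0.133, 0, 0, 0, 0]
    - [0.0177, -0.133, 0, 0, 0, 0]
    - [0.0177, -0.133, 0, 0, 0, 0]
    - [0.0177, -0.133, 0, 0, 0, 0]

```text
clock: 24.1
tcp_pos: [456.0, 86.3, 199.4]
tool_rot: [1.0, 0.025, 0.001, 0.002]
force: [0.7, -0.9, 0.1]
gripper_width: 13.4
```

Call:
drive_tool:
  motion:
    - [0.0177, -0.133, 0, 0, 0, 0]
    - [0.0177, -0.133, 0, 0, 0, 0]
    - [0.0177, -0.133, 0, 0, 0, 0]
    - [0, 0, 0, 0, 0, 0]
    - [0, 0, 0, 0, 0, 0]
    - [0, 0, 0, 0, 0, 0]
    - [0, 0, 0, 0, 0, 0]
    - [0, 0, 0, 0, 0, 0]
    - [0, 0, 0, 0, 0, 0]
    - [0, 0, 0, 0, 0, 0]

```text
clock: 25.1
tcp_pos: [466.1, 204.6, 197.9]
tool_rot: [1.0, 0.025, 0.0, 0.002]
force: [-0.1, 0.9, 0.3]
gripper_width: 13.7
```

```bash
python3 -c "
from h import *
goto([(466,204.6,190)])
p,d=snap('side','s11');q,_=snap('top','t11')
a=cv2.resize(p[90:210,215:335,::-1],(400,400),interpolation=cv2.INTER_CUBIC);b=cv2.resize(q[180:260,200:280,::-1],(400,400),interpolation=cv2.INTER_CUBIC)
cv2.imwrite('pics/c11.png',np.hstack([a,b]))
"
```

```text
tcp [466.1 204.6 197.9] F [-0.1  0.9  0.3] w 13.7 t 25.1 
axes [[0.999, 0.049, 0.0], [0.049, -0.999, 0.004], [0.0, -0.004, -1.0]]
to (466, 204.6, 190) shift mm [-0.1  0.   7.9] frac [-0.0004  0.      0.0264]
```

View pics/c11.png

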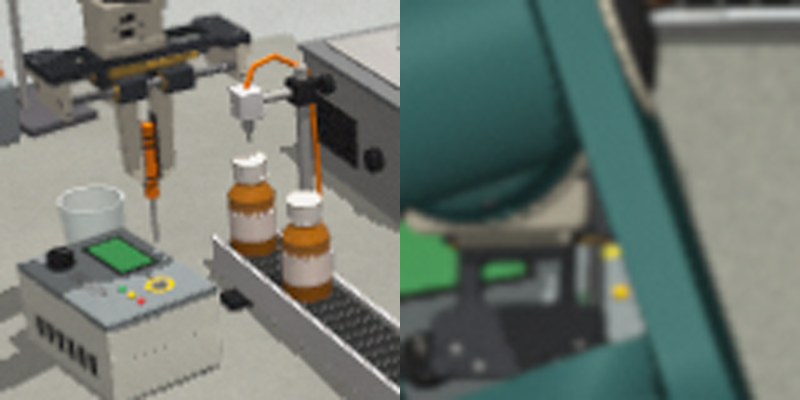

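```bash
python3 -c "
from h import *
p,d=load('s11')
for z in (135,157,180,215,250): print(z,np.round(proj('side',(466.1,204.6,z)),1))
print(proj('side',(466,204.6,90)))
cv2.imwrite('pics/c12.png',cv2.resize(p[122:182,240:285,::-1],(450,600),interpolation=cv2.INTER_NEAREST))
S=read_state()
"
```

```text
135 [261.3 162.1]
157 [260.7 155.6]
180 [260.  148.7]
215 [259. 138.]
250 [258. 127.]
(np.float64(262.5284570137964), np.float64(175.0641171918469))
```

View pics/c12.png

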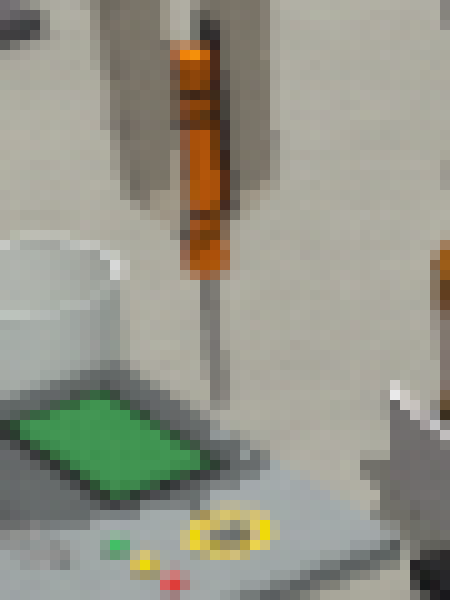

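Call:
drive_tool:
  motion:
    - [0, 0, 0.03, 0, 0, 0]
    - [0, 0, 0.04, 0, 0, 0]
    - [0, 0, 0.04, 0, 0, 0]
    - [0, 0, 0.02, 0, 0, 0]
    - [0, 0, 0, 0, 0, 0]
    - [0, 0, 0, 0, 0, 0]
    - [0, 0, 0, 0, 0, 0]
    - [0, 0, 0, 0, 0, 0]
    - [0, 0, 0, 0, 0, 0]
    - [0, 0, 0, 0, 0, 0]

```text
clock: 26.2
tcp_pos: [466.1, 204.8, 159.0]
tool_rot: [1.0, 0.025, 0.0, 0.002]
force: [0.4, 0.2, 0.9]
gripper_width: 13.6
```

```bash
python3 -c "
from h import *
goto([(466,204.6,190)])
p,d=snap('side','s12')
cv2.imwrite('pics/c13.png',cv2.resize(p[132:192,240:285,::-1],(450,600),interpolation=cv2.INTER_NEAREST))
"
```

```text
tcp [466.1 204.8 159. ] F [0.4 0.2 0.9] w 13.6 t 26.2 
axes [[0.999, 0.05, 0.0], [0.05, -0.999, 0.004], [0.0, -0.004, -1.0]]
to (466, 204.6, 190) shift mm [ -0.1   0.3 -31. ] frac [-0.0004  0.0011 -0.1033]
```

View pics/c13.png

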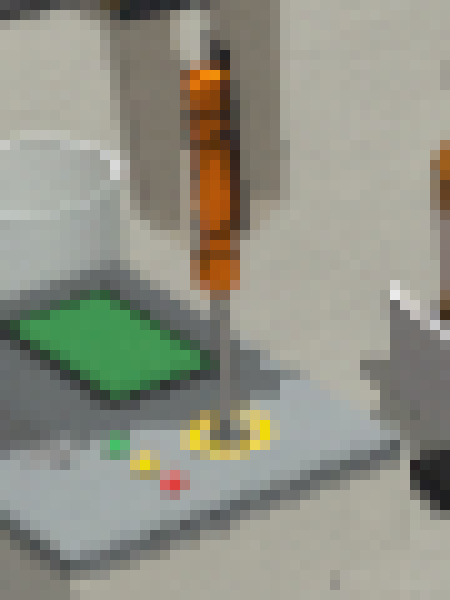

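Call:
drive_tool:
  motion:
    - [0, 0, 0.01, 0, 0, 0]
    - [0, 0, 0.01, 0, 0, 0]
    - [0, 0, 0.01, 0, 0, 0]
    - [0, 0, 0.01, 0, 0, 0]
    - [0, 0, 0.01, 0, 0, 0]
    - [0, 0, 0, 0, 0, 0]
    - [0, 0, 0, 0, 0, 0]
    - [0, 0, 0, 0, 0, 0]
    - [0, 0, 0, 0, 0, 0]
    - [0, 0, 0, 0, 0, 0]

```text
clock: 27.25
tcp_pos: [466.1, 204.8, 143.9]
tool_rot: [1.0, 0.025, 0.0, 0.002]
force: [0.0, 0.4, -0.9]
gripper_width: 13.3
```

Call:
drive_tool:
  motion:
    - [0, 0, 0.006, 0, 0, 0]
    - [0, 0, 0.006, 0, 0, 0]
    - [0, 0, 0.006, 0, 0, 0]
    - [0, 0, 0.006, 0, 0, 0]
    - [0, 0, 0, 0, 0, 0]
    - [0, 0, 0, 0, 0, 0]
    - [0, 0, 0, 0, 0, 0]
    - [0, 0, 0, 0, 0, 0]
    - [0, 0, 0, 0, 0, 0]
    - [0, 0, 0, 0, 0, 0]

```text
clock: 28.25
tcp_pos: [466.1, 204.7, 136.7]
tool_rot: [1.0, 0.025, 0.0, 0.002]
force: [-0.3, 0.0, 1.3]
gripper_width: 13.6
```

Call:
drive_tool:
  motion:
    - [0, 0, 0.003, 0, 0, 0]
    - [0, 0, 0.003, 0, 0, 0]
    - [0, 0, 0.003, 0, 0, 0]
    - [0, 0, 0.003, 0, 0, 0]
    - [0, 0, 0.003, 0, 0, 0]
    - [0, 0, 0, 0, 0, 0]
    - [0, 0, 0, 0, 0, 0]
    - [0, 0, 0, 0, 0, 0]
    - [0, 0, 0, 0, 0, 0]
    - [0, 0, 0, 0, 0, 0]

```text
clock: 29.25
tcp_pos: [466.1, 204.7, 132.2]
tool_rot: [1.0, 0.025, 0.0, 0.002]
force: [-0.2, -0.1, 3.4]
gripper_width: 13.5
```

Call:
drive_tool:
  motion:
    - [0, 0, 0.003, 0, 0, 0]
    - [0, 0, 0, 0, 0, 0]
    - [0, 0, 0.003, 0, 0, 0]
    - [0, 0, 0, 0, 0, 0]
    - [0, 0, 0, 0, 0, 0]
    - [0, 0, 0, 0, 0, 0]
    - [0, 0, 0, 0, 0, 0]
    - [0, 0, 0, 0, 0, 0]
    - [0, 0, 0, 0, 0, 0]
    - [0, 0, 0, 0, 0, 0]

```text
clock: 30.25
tcp_pos: [466.2, 204.8, 130.7]
tool_rot: [1.0, 0.025, 0.0, 0.002]
force: [-0.7, -0.6, 7.8]
gripper_width: 13.5
```

Call:
drive_tool:
  motion:
    - [0, 0, 0.003, 0, 0, 0]
    - [0, 0, 0, 0, 0, 0]
    - [0, 0, 0, 0, 0, 0]
    - [0, 0, 0, 0, 0, 0]
    - [0, 0, 0, 0, 0, 0]
    - [0, 0, 0, 0, 0, 0]
    - [0, 0, 0, 0, 0, 0]
    - [0, 0, 0, 0, 0, 0]
    - [0, 0, 0, 0, 0, 0]
    - [0, 0, 0, 0, 0, 0]

```text
clock: 31.25
tcp_pos: [466.3, 204.8, 130.4]
tool_rot: [1.0, 0.025, 0.001, 0.002]
force: [-2.4, -1.2, 13.1]
gripper_width: 13.7
```

```bash
python3 -c "
from h import *
goto([])
p,d=snap('side','s13');q,e=snap('top','t13')
a=cv2.resize(p[120:240,220:400,::-1],(450,300),interpolation=cv2.INTER_CUBIC);b=cv2.resize(q[150:270,320:500,::-1],(450,300),interpolation=cv2.INTER_CUBIC)
cv2.imwrite('pics/c14.png',np.vstack([a,b]))
P=cloud('top',e);Z=cloud('top',load('top0')[1])
for Q,D in((P,q),(Z,load('top0')[0])):
  h=cv2.cvtColor(D,cv2.COLOR_RGB2HSV)
  w=(h[...,1]<40)&(h[...,2]>190)&(abs(Q[...,2]-143)<8)&(abs(Q[...,0]-625)<40)
  for y in(-112,-250,192,300):
    s=Q[w&(abs(Q[...,1]-y)<28)]; print(y,len(s),np.median(s,0).round(1) if len(s) else '')
"
```

```text
tcp [466.3 204.8 130.4] F [-2.4 -1.2 13.1] w 13.7 t 31.25 
axes [[0.999, 0.05, 0.001], [0.05, -0.999, 0.003], [0.001, -0.003, -1.0]]
-112 131 [ 628.3 -104.7  145. ]
-250 125 [ 636.2 -247.7  144.7]
192 104 [618.  196.4 145.1]
300 66 [610.3 308.9 145.3]
-112 0 
-250 118 [ 637.  -247.9  144.6]
192 127 [617.  198.9 145. ]
300 60 [611.2 308.2 145.5]
```

View pics/c14.png

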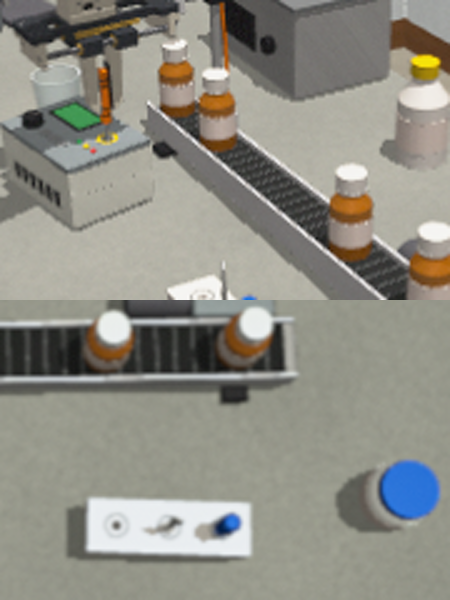

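```bash
python3 -c "
from h import *
print(finish_job())"
```

```text
the job is handed in; nothing more can be done
None
```

I stood the toppled bottle upright in its gap and let go of it. I then took the reset pin from the rack, pushed it through the ringed hole and pressed the button to its stop. The job was handed in at about 31 s of the 67 s, with the pin still gripped; it reported no verdict.

**Bottle:** In the last pictures it stands free. Its cap top is at 145 mm, as it should be for an upright bottle on the belt. It sits about 1 mm from the lane's middle by eye, and over 130 mm from each neighbour. The other bottles' caps measure within about 3 mm of where they started, and the driver, spatula, beaker and jar still look in place.

**Button:** I cannot see the button itself, so its travel is inferred from the arm. The tool went down about 6.5 mm after the point where the pin should meet the button. The force then rose steeply to 13 N, which fits the stop and is well below 40 N. The jaw opening stayed at 13.7 mm on the 14 mm handle.

**What went wrong on the way:** The first time I set the bottle down, it met 25 N and I suspected the lane's lip. I lifted it and moved it about 4 mm sideways. It met a similar force at the same height, but the cap height showed it was already standing on the belt, so I eased off before releasing it.

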